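# Find the radius leaf that fits and draw it along the edge

## Task

Find out which of the three radius leaves fits the curved top edge of the front workpiece in the stand: touch a leaf to it, and change leaves until you have one that sits right down on the curve without rocking. Press that leaf gently home (about 5 to 10 N, never more than 25 N) near the left end of the edge, slide it along under the same light pressure to near the right end, and leave it sitting there upright by itself, with the other two leaves standing in the leaf rack and the loose things around left alone.

Things in the scene. Friction and masses are not known exactly. Their poses are not given: they have to be found in the camera images.
- stand: Fixed plywood stand, 250 x 180 mm, three parallel workpieces. Origin: on the bench under the middle of the FRONT workpiece (nearest the robot); x back across the workpieces, y along them to the left, z up. Axis of the front workpiece's arc: x = 0, z = 80 mm, y from -80 (right end) to +80 mm (left end). The other two: x = 80 and 160 mm. A leaf that fits has its origin on this axis.
- workpiece_a: Wooden workpiece, fixed in the stand on rubber (sinks 1 mm per 10 N), 160 mm long (y). Origin: on the axis of its gauging arc, mid-length, 80 mm above the bench. One of three profiles, not told by the name (places are swapped): convex half-round top edge of radius 30 (60 mm wide, crown 30 above the axis), the same of radius 22 (44 wide), or a concave groove of radius 26 (see workpiece_b).
- workpiece_b: Wooden workpiece, fixed in the stand on rubber (sinks 1 mm per 10 N), 160 mm long (y). Origin: on the axis of its gauging arc, mid-length, 80 mm above the bench. One of three profiles, not told by the name (places are swapped): convex edge R30, convex edge R22 (see workpiece_a), or a groove R26 along its top: 64 mm wide, flat lands 13 below the axis, groove 45 wide, its bottom 26 below the axis.
- workpiece_c: Wooden workpiece, fixed in the stand on rubber (sinks 1 mm per 10 N), 160 mm long (y). Origin: on the axis of its gauging arc, mid-length, 80 mm above the bench. One of three profiles, not told by the name (places are swapped): convex edge of radius 30, convex edge of radius 22 (see workpiece_a), or concave groove of radius 26 (see workpiece_b).
- leaf_rack: Fixed wooden rack, 100 x 200 mm; origin on the bench under its middle. Two battens along its y, 58 mm apart, tops 50 mm above the bench, carry the leaves' feet; pegs 16 mm high keep leaves upright in three places, y = -70, 0, +70 mm (3 mm play each side of a leaf). A leaf standing in it has its origin at x = 0, z = 35 mm, and the rack's yaw.
- leaf_large: Aluminium plate 76 wide (x), 16 thick (y), z up, 180 g. Origin: centre of its arc. Flat feet at z=+15, |x|=30 to 38; grip tab 40 wide (x), 16 thick (y), z=+44 to +84. Underside: concave arc of radius 30, 60 degrees to each side; fits the R30 edge. On the R22 edge it goes 8 mm below the fitting height and rocks; on the grooved one its feet land 28 mm below it. (All mm.)
- leaf_small: Aluminium plate 76 wide (x), 16 thick (y), z up, 180 g. Origin: centre of its arc. Flat feet at z=+15, |x|=30 to 38; grip tab 40 wide (x), 16 thick (y), z=+44 to +84. Underside: concave arc of radius 22, 47 degrees to each side; fits the R22 edge. On the R30 edge it hangs on its tips 10 mm above the fitting height. (All mm.)
- leaf_round: Aluminium plate 76 wide (x), 16 thick (y), z up, 180 g. Origin: centre of its arc. Flat feet at z=+15, |x|=30 to 38; grip tab 40 wide (x), 16 thick (y), z=+44 to +84. Underside: convex half-round of radius 26, lowest point z=-26; fits the R26 groove. On an R22 or R30 edge it stands 48 or 56 mm above the fitting height. (All mm.)
- marker: Bystander, loose, to be left alone: a felt marker lying on the bench, 135 mm long, 16 mm thick.
- sanding_block: Bystander, loose, to be left alone: a sanding block, 64 x 112 x 28 mm, to the right of the stand.
- masking_tape: Bystander, loose, to be left alone: a roll of masking tape lying flat, 104 mm across, 25 mm high, behind the leaf rack.
Things that resemble listed ones, but are neither listed nor needed, are in the scene too. Leave any pink look-alike of the leaf_small alone.

How it is judged (in metres and radians):
On the way, in this order (a step that is already met when the one before it is completed fails the run):
1. the leaf that fits sits on the front workpiece near its left end (30 to 72 mm left of the middle) and is pressed home with more than 3 N (((x of leaf_large in the frame of stand between -0.0025 and 0.0025 m and z of leaf_large in the frame of stand between 0.0765 and 0.0825 m and angle between the y axis of leaf_large and the y axis of stand, either way round below 0.1 rad and angle between leaf_large's own z axis and vertical below 0.15 rad and y of leaf_large in the frame of stand between 0.03 and 0.072 m and (contact force between leaf_large and workpiece_a above 3 N or contact force between leaf_large and workpiece_b above 3 N or contact force between leaf_large and workpiece_c above 3 N)) or (x of leaf_small in the frame of stand between -0.0025 and 0.0025 m and z of leaf_small in the frame of stand between 0.0765 and 0.0825 m and angle between the y axis of leaf_small and the y axis of stand, either way round below 0.1 rad and angle between leaf_small's own z axis and vertical below 0.15 rad and y of leaf_small in the frame of stand between 0.03 and 0.072 m and (contact force between leaf_small and workpiece_a above 3 N or contact force between leaf_small and workpiece_b above 3 N or contact force between leaf_small and workpiece_c above 3 N)) or (x of leaf_round in the frame of stand between -0.0025 and 0.0025 m and z of leaf_round in the frame of stand between 0.0765 and 0.0825 m and angle between the y axis of leaf_round and the y axis of stand, either way round below 0.1 rad and angle between leaf_round's own z axis and vertical below 0.15 rad and y of leaf_round in the frame of stand between 0.03 and 0.072 m and (contact force between leaf_round and workpiece_a above 3 N or contact force between leaf_round and workpiece_b above 3 N or contact force between leaf_round and workpiece_c above 3 N)))), for 0.3 s.
2. it passes the middle of the edge still seated and pressed (more than 1.5 N) (((x of leaf_large in the frame of stand between -0.0025 and 0.0025 m and z of leaf_large in the frame of stand between 0.0765 and 0.0825 m and angle between the y axis of leaf_large and the y axis of stand, either way round below 0.1 rad and angle between leaf_large's own z axis and vertical below 0.15 rad and y of leaf_large in the frame of stand between -0.012 and 0.012 m and (contact force between leaf_large and workpiece_a above 1.5 N or contact force between leaf_large and workpiece_b above 1.5 N or contact force between leaf_large and workpiece_c above 1.5 N)) or (x of leaf_small in the frame of stand between -0.0025 and 0.0025 m and z of leaf_small in the frame of stand between 0.0765 and 0.0825 m and angle between the y axis of leaf_small and the y axis of stand, either way round below 0.1 rad and angle between leaf_small's own z axis and vertical below 0.15 rad and y of leaf_small in the frame of stand between -0.012 and 0.012 m and (contact force between leaf_small and workpiece_a above 1.5 N or contact force between leaf_small and workpiece_b above 1.5 N or contact force between leaf_small and workpiece_c above 1.5 N)) or (x of leaf_round in the frame of stand between -0.0025 and 0.0025 m and z of leaf_round in the frame of stand between 0.0765 and 0.0825 m and angle between the y axis of leaf_round and the y axis of stand, either way round below 0.1 rad and angle between leaf_round's own z axis and vertical below 0.15 rad and y of leaf_round in the frame of stand between -0.012 and 0.012 m and (contact force between leaf_round and workpiece_a above 1.5 N or contact force between leaf_round and workpiece_b above 1.5 N or contact force between leaf_round and workpiece_c above 1.5 N)))), for 0.05 s.
3. it has come near the right end (30 to 72 mm right of the middle) still seated and pressed (more than 1.5 N) (((x of leaf_large in the frame of stand between -0.0025 and 0.0025 m and z of leaf_large in the frame of stand between 0.0765 and 0.0825 m and angle between the y axis of leaf_large and the y axis of stand, either way round below 0.1 rad and angle between leaf_large's own z axis and vertical below 0.15 rad and y of leaf_large in the frame of stand between -0.072 and -0.03 m and (contact force between leaf_large and workpiece_a above 1.5 N or contact force between leaf_large and workpiece_b above 1.5 N or contact force between leaf_large and workpiece_c above 1.5 N)) or (x of leaf_small in the frame of stand between -0.0025 and 0.0025 m and z of leaf_small in the frame of stand between 0.0765 and 0.0825 m and angle between the y axis of leaf_small and the y axis of stand, either way round below 0.1 rad and angle between leaf_small's own z axis and vertical below 0.15 rad and y of leaf_small in the frame of stand between -0.072 and -0.03 m and (contact force between leaf_small and workpiece_a above 1.5 N or contact force between leaf_small and workpiece_b above 1.5 N or contact force between leaf_small and workpiece_c above 1.5 N)) or (x of leaf_round in the frame of stand between -0.0025 and 0.0025 m and z of leaf_round in the frame of stand between 0.0765 and 0.0825 m and angle between the y axis of leaf_round and the y axis of stand, either way round below 0.1 rad and angle between leaf_round's own z axis and vertical below 0.15 rad and y of leaf_round in the frame of stand between -0.072 and -0.03 m and (contact force between leaf_round and workpiece_a above 1.5 N or contact force between leaf_round and workpiece_b above 1.5 N or contact force between leaf_round and workpiece_c above 1.5 N)))), for 0.1 s.
At the end, for the whole second after the job is handed in: The fitting leaf sits alone and still on the front workpiece, 25 to 75 mm right of its middle, arc centre on the axis within 2.5 mm (3.5 mm low), square within 0.1 rad, upright within 0.15 rad; the other two leaves stand upright (0.15 rad) on the rack's battens, in any places (((x of leaf_large in the frame of stand between -0.0025 and 0.0025 m and z of leaf_large in the frame of stand between 0.0765 and 0.0825 m and angle between the y axis of leaf_large and the y axis of stand, either way round below 0.1 rad and angle between each of leaf_large, leaf_small, leaf_round's own z axis and vertical below 0.15 rad and y of leaf_large in the frame of stand between -0.075 and -0.025 m and linear speed of leaf_large below 0.02 m/s and z of leaf_small in the frame of leaf_rack between 0.031 and 0.041 m and x of leaf_small in the frame of leaf_rack between -0.01 and 0.01 m and y of leaf_small in the frame of leaf_rack between -0.085 and 0.085 m and z of leaf_round in the frame of leaf_rack between 0.031 and 0.041 m and x of leaf_round in the frame of leaf_rack between -0.01 and 0.01 m and y of leaf_round in the frame of leaf_rack between -0.085 and 0.085 m) or (x of leaf_small in the frame of stand between -0.0025 and 0.0025 m and z of leaf_small in the frame of stand between 0.0765 and 0.0825 m and angle between the y axis of leaf_small and the y axis of stand, either way round below 0.1 rad and angle between each of leaf_small, leaf_large, leaf_round's own z axis and vertical below 0.15 rad and y of leaf_small in the frame of stand between -0.075 and -0.025 m and linear speed of leaf_small below 0.02 m/s and z of leaf_large in the frame of leaf_rack between 0.031 and 0.041 m and x of leaf_large in the frame of leaf_rack between -0.01 and 0.01 m and y of leaf_large in the frame of leaf_rack between -0.085 and 0.085 m and z of leaf_round in the frame of leaf_rack between 0.031 and 0.041 m and x of leaf_round in the frame of leaf_rack between -0.01 and 0.01 m and y of leaf_round in the frame of leaf_rack between -0.085 and 0.085 m) or (x of leaf_round in the frame of stand between -0.0025 and 0.0025 m and z of leaf_round in the frame of stand between 0.0765 and 0.0825 m and angle between the y axis of leaf_round and the y axis of stand, either way round below 0.1 rad and angle between each of leaf_round, leaf_large, leaf_small's own z axis and vertical below 0.15 rad and y of leaf_round in the frame of stand between -0.075 and -0.025 m and linear speed of leaf_round below 0.02 m/s and z of leaf_large in the frame of leaf_rack between 0.031 and 0.041 m and x of leaf_large in the frame of leaf_rack between -0.01 and 0.01 m and y of leaf_large in the frame of leaf_rack between -0.085 and 0.085 m and z of leaf_small in the frame of leaf_rack between 0.031 and 0.041 m and x of leaf_small in the frame of leaf_rack between -0.01 and 0.01 m and y of leaf_small in the frame of leaf_rack between -0.085 and 0.085 m))); the robot touches nothing.
It fails at once if a leaf is pressed on a workpiece with more than 25 N (contact force between any of leaf_large, leaf_small, leaf_round and workpiece_a above 25 N or contact force between any of leaf_large, leaf_small, leaf_round and workpiece_b above 25 N or contact force between any of leaf_large, leaf_small, leaf_round and workpiece_c above 25 N).
It fails at once if a loose bystander is moved more than 25 mm (distance of any of marker, sanding_block, masking_tape from where it was at the start of the episode above 0.025 m).
It also fails if it takes over 72 s, if anything falls off the work surface, if the arm or the gripper's body presses on something with over 40 N, if the wrist force passes 120 N, or if a joint passes its speed limit or range.

## Robot

A 7-joint arm with a two-finger parallel gripper is mounted at the origin on a cart in front of the work surface, level with it; the furniture and walls round the work are solid. World frame = base frame: x ahead of the robot, y to its left, z up, the work surface at z = 0. Lengths are in mm, angles in rad, forces in N, time in s.
With the tool pointing down it reaches from about 400 to 900 mm from the base axis. Payload 5.6 kg.
Tool frame: the origin (TCP) lies midway between the tips of the shut fingers; the grasp point (between the pads) lies 19 mm behind it; z points along the fingers, y is the line along which they close (so a half turn about z gives the same grasp; the last joint's range is limited). The gripper opens to 92 mm and grips with 3 to 60 N. Pads are 20 mm wide; open, the fingers measure 128 mm over their backs; the gripper's body (75 mm by 189 mm) begins 69 mm behind the grasp point.
Start: joints at [1.083, 0.468, -0.012, 1.603, 0.006, 1.071, -0.056], TCP at [279.642, -586.779, 214.592] pointing down, gripper open.
Joint ranges: [-2.53, 2.53], [-0.31, 2.02], [-1.57, 1.55], [0.28, 2.44], [-1.29, 4.43], [0.15, 1.84], [-2.92, 2.92]. Speed limits (rad/s): [2.57, 2.57, 3.14, 3.14, 3.14, 3.14, 3.14].

## Interface

Orientations are given as a rotation vector (axis times angle).
In Python, from cell import robot, grip, kin, viewer gives the robot as it stands. Calls block until the motion is done:
- robot.movep(position, orientation): joint-space move of the TCP to a pose.
- robot.servo_line(position, feed=150, rotation=None): straight line of the TCP; rotation=None keeps the orientation; feed is the mean speed in mm/s.
- robot.goto_joints(angles): joint-space move.
- grip(opening, newtons=None): opening from 0.0 (shut) to 1.0 (fully open); newtons is the grip in N (None keeps the last); returns when the fingers have stopped.
- robot.hold(seconds).
- kin.ik(position, orientation): joint angles nearest the present ones, or None.
- robot.observe(): the state.
- viewer.read_camera(name): name is "side" or "top" or "wrist"; returns the picture (420x560x3 uint8, red, green, blue); there is no depth.
- viewer.camera_info(name): a dict with "camera_matrix" (3x3 intrinsics, pixels), "R" (3x3) and "t" (3): a world point X has camera coordinates R X + t. Camera axes: x right, y down, z forward; pixel columns grow to the right and rows downward; lengths in mm; the calibration is good to about 2 mm. A picture is of the moment at which its call begins: read the wrist's pose just before it. camera_info takes no time and is no camera call; for the wrist camera it gives the pose at the moment of the call.
A pose or a line that the arm cannot do raises robot.IKError and nothing moves.
- robot.job_done(): hands the job in; it is judged then, once.
Trained networks look in the newest picture that a camera, given by its name, has taken for a name from the list of things; names that differ only in an ending like _2 or _b are one class to them, and where a whole thing is asked for, a point or a joint stands for the part that bears it (a point fixed in the world has none). Each returns a list of dicts, best first, with "confidence" (0 to 1); they miss things now and then, are a little off and sometimes report something else, mostly with a low value. They report only what shows in the picture. A call takes as long as a camera call. They do not tell look-alikes from the thing itself.
- viewer.silhouettes(name, camera): "mask" (420x560 bool, what is visible of it).
- viewer.pinpoint(name, camera): "at" ([x, y, z] in mm, in the coordinates of the camera as it stood for that picture, good to about 4 mm: a listed point, or the origin of a listed thing).
The state is a dict: "t": time; "joints": joint angles; "joint_velocities": joint speeds; "joint_torque": joint torques, N m; "tcp_pos": TCP position; "tcp_rot": TCP orientation; "contact_force": force on the tool from outside, world axes, zero at the start; "wrist_torque": the same for the moment, N m; "grip_width": opening from 0.0 (shut) to 1.0 (fully open); "grip_force": force on a finger pad.
Only numpy, scipy, OpenCV 4.12 (cv2) and the standard library are available. Lean on these libraries where they do the work, as an engineer would, in place of code of your own. Each camera call takes 0.05 s, during which the arm holds its last target. There are 200 camera calls.

## Working session

There is one attempt and no reset: what is moved stays moved. The work goes in short steps, each a Python script; the robot and the scene stay as the last script left them, time stands still between calls to the robot, and variables do not carry over. Pictures are saved under pics/ and viewed, at most 10 in all, crops included, and the job is handed in when it is done.

```bash
ls; mkdir -p pics; cat > h.py <<'E'
import numpy as np, cv2
from cell import robot, grip, kin, viewer
def snap(cam):
    i=viewer.camera_info(cam); im=viewer.read_camera(cam); return im,i
def world(p,i):
    return np.array(i["R"]).T@(np.array(p)-np.array(i["t"]))
def save(im,n): cv2.imwrite("pics/"+n,im[:,:,::-1])
E
python3 - <<'E'
from h import *
for c in ["top","side"]:
    im,i=snap(c); save(im,c+"0.png")
    print(c,"cam at",world([0,0,0],i).round())
    for n in ["stand","leaf_rack","leaf_large","leaf_small","leaf_round","workpiece_a","workpiece_b","workpiece_c","marker","sanding_block","masking_tape"]:
        print(n,[(world(d["at"],i).round().tolist(),round(d["confidence"],2)) for d in viewer.pinpoint(n,c)])
o=robot.observe(); print(o["t"],o["tcp_rot"],o["contact_force"])
E
```

```text
pics
top cam at [ 337.  -53. 1294.]
stand [([447.0, -192.0, 1.0], 0.59)]
leaf_rack [([480.0, 205.0, -4.0], 0.66), ([475.0, 134.0, 34.0], 0.23)]
leaf_large [([477.0, 204.0, 34.0], 0.66)]
leaf_small [([477.0, 137.0, 33.0], 0.7), ([538.0, 2.0, -14.0], 0.48)]
leaf_round [([486.0, 272.0, 37.0], 0.59)]
workpiece_a [([608.0, -173.0, 80.0], 0.88), ([525.0, -186.0, 83.0], 0.74)]
workpiece_b [([608.0, -173.0, 80.0], 0.88), ([525.0, -186.0, 83.0], 0.74)]
workpiece_c [([608.0, -173.0, 80.0], 0.88), ([525.0, -186.0, 83.0], 0.74)]
marker [([401.0, 42.0, 5.0], 0.67)]
sanding_block [([641.0, -419.0, -3.0], 0.6), ([400.0, 40.0, 2.0], 0.22)]
masking_tape [([680.0, 261.0, 1.0], 0.59)]
side cam at [  12. -949. 1343.]
stand []
leaf_rack [([478.0, 199.0, -0.0], 0.64)]
leaf_large [([480.0, 201.0, 31.0], 0.51)]
leaf_small [([537.0, 1.0, -17.0], 0.71), ([473.0, 126.0, 35.0], 0.47)]
leaf_round [([480.0, 269.0, 35.0], 0.6)]
workpiece_a [([607.0, -177.0, 74.0], 0.78), ([529.0, -188.0, 82.0], 0.7), ([444.0, -195.0, 78.0], 0.47)]
workpiece_b [([607.0, -177.0, 74.0], 0.78), ([529.0, -188.0, 82.0], 0.7), ([444.0, -195.0, 78.0], 0.47)]
workpiece_c [([607.0, -177.0, 74.0], 0.78), ([529.0, -188.0, 82.0], 0.7), ([444.0, -195.0, 78.0], 0.47)]
marker []
sanding_block [([644.0, -419.0, -0.0], 0.76), ([447.0, -193.0, 80.0], 0.43)]
masking_tape [([678.0, 254.0, 1.0], 0.95)]
1.2 [ 3.06418692e+00  6.92839184e-01 -7.48454571e-06] [ 1.03551554 -0.72320144 -0.48958497]
```

View pics/top0.png

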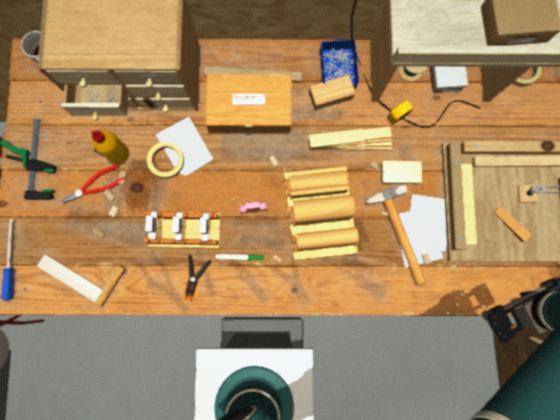

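View pics/side0.png

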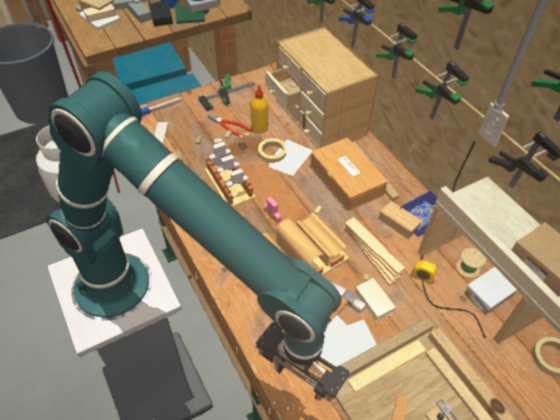

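The top view shows the rack around (183,230) with three leaves, the pink decoy at (253,207), and the marker at (240,257). The front workpiece is at (326,240) and looks convex, narrower than the middle one. Next I'll take closer wrist views of the stand and rack.

```bash
cat >> h.py <<'E'
from scipy.spatial.transform import Rotation as Ro
def down(yaw):
    """tool pointing down, closing line (tool y) along world direction yaw"""
    y=np.array([np.cos(yaw),np.sin(yaw),0]); z=np.array([0,0,-1.]); x=np.cross(y,z)
    return Ro.from_matrix(np.c_[x,y,z]).as_rotvec()
def pp(n,cam,i): return [(world(d["at"],i).round(1).tolist(),round(d["confidence"],2)) for d in viewer.pinpoint(n,cam)]
E
python3 - <<'E'
from h import *
for yaw in (0.1,0.1+np.pi): print(yaw,kin.ik([380,-190,330],down(yaw)))
q=[(abs(k[6]),y) for y in (0.1,0.1+np.pi) for k in [kin.ik([420,-190,330],down(y))] if k is not None]
y=min(q)[1]
for nm,p,yy,ns in [("s",[420,-190,360],y,["stand","workpiece_a"]),("r",[440,200,330],y-.15,["leaf_rack","leaf_large","leaf_small","leaf_round"])]:
    robot.movep(p,down(yy)); robot.hold(.3)
    im,i=snap("wrist"); save(im,"w%s.png"%nm); print(nm,world([0,0,0],i),i["camera_matrix"],i["R"])
    np.savez("cam_"+nm,K=i["camera_matrix"],R=i["R"],t=i["t"])
    for n in ns: print(n,pp(n,"wrist",i))
o=robot.observe(); print(o["t"],o["joints"],o["contact_force"],o["tcp_pos"])
E
```

```text
0.1 [ 0.83464621 -0.01255235 -0.43892419  1.9427773  -0.00570089  1.21018333
  0.4977639 ]
3.241592653589793 [ 4.34721609e-01 -3.30593455e-02 -4.84964922e-02  1.96384421e+00
 -1.71211076e-03  1.21076943e+00 -2.65473790e+00]
s [ 411.17422828 -106.69760139  529.86031304] [[319.04527861   0.         275.21508783]
 [  0.         319.04527861 208.52077685]
 [  0.           0.           1.        ]] [[ 9.95016879e-01  9.97065355e-02 -1.28342797e-04]
 [ 9.52237225e-02 -9.49897644e-01  2.97702719e-01]
 [ 2.95609942e-02 -2.96231452e-01 -9.54658617e-01]]
stand [([444.3, -191.7, -7.5], 0.88)]
workpiece_a [([605.8, -176.5, 78.9], 0.93), ([447.7, -191.3, 79.2], 0.88), ([527.5, -184.0, 78.2], 0.7)]
r [444.17295285 283.61691948 500.08402322] [[319.04527861   0.         275.21508783]
 [  0.         319.04527861 208.52077685]
 [  0.           0.           1.        ]] [[ 9.98736485e-01 -5.02532566e-02  2.10982901e-04]
 [-4.80286563e-02 -9.53272379e-01  2.98270045e-01]
 [-1.47879169e-02 -2.97903310e-01 -9.54481501e-01]]
leaf_rack [([478.8, 201.3, -1.4], 0.82)]
leaf_large [([475.4, 199.4, 35.2], 0.63)]
leaf_small [([477.6, 133.6, 40.0], 0.95), ([535.5, 7.9, -15.3], 0.86)]
leaf_round [([478.3, 271.0, 33.2], 0.75), ([479.5, 202.4, 37.0], 0.56)]
5.2917 [ 0.38623036  0.19204718 -0.98295473  1.80545143  0.16921891  1.23322606
 -0.69475452] [-0.67764879 -0.19733807 -0.0362496 ] [440.03034915 199.92817756 330.01681064]
```

View pics/ws.png

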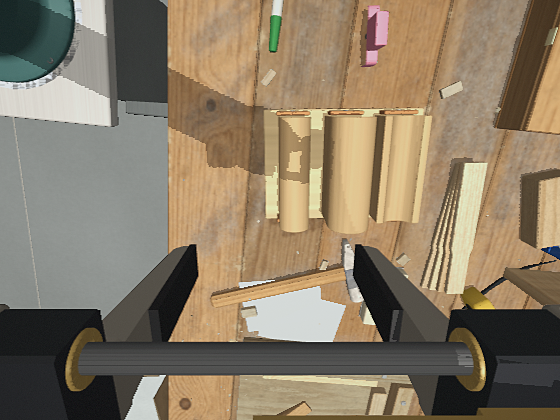

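View pics/wr.png

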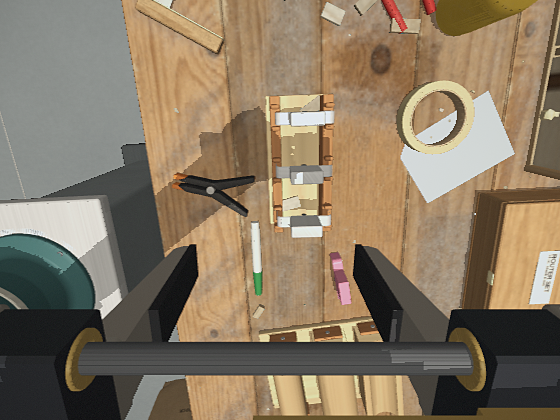

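The stand view shows the front workpiece at (295,170). It is convex and about 31 px wide at row 230 against 48 px for the middle one, so R22, with the groove at the back. That makes leaf_small the expected fit, and touching will check it. The rack view shows the leaves at (307,225), (305,175) and (310,119), with leaf_small nearest the stand. I'll pick it up and look at the stand again on the way.

```bash
cat >> h.py <<'E'
def ray(px,i,z):
    d=np.array(i["R"]).T@np.linalg.solve(np.array(i["camera_matrix"]),[px[0],px[1],1.]); c=world([0,0,0],i)
    return c+d*(z-c[2])/d[2]
def obs(): 
    o=robot.observe(); print(round(o["t"],2),np.round(o["tcp_pos"],2),"F",np.round(o["contact_force"],2),"M",np.round(o["wrist_torque"],2),"w",round(o["grip_width"]*92,1),"gf",np.round(o["grip_force"],1)); return o
E
cat > a.py <<'E'
from h import *
c=np.load("cam_r.npz"); i=dict(camera_matrix=c["K"],R=c["R"],t=c["t"])
print("tab check",ray((307,237),i,119).round(1),ray((307,217),i,119).round(1))
for z in (119,):
    for px in [(292,237),(323,237),(290,124),(333,112)]: print(px,ray(px,i,z).round(1))
p=[]
for n in ["leaf_small"]:
    for d in viewer.silhouettes(n,"wrist"):
        m=d["mask"].astype(np.uint8); ys,xs=np.nonzero(m)
        print(n,round(d["confidence"],2),xs.min(),xs.max(),ys.min(),ys.max(),m.sum())
        if ys.max()<250 and d["confidence"]>.4:
            for r in range(ys.max()-10,ys.max()+1,2): x=xs[ys==r]; print(r,x.min(),x.max())
E
python3 a.py
```

```text
tab check [477.2 124.3 119. ] [477.8 151.5 119. ]
(292, 237) [457.9 125.2 119. ]
(323, 237) [497.8 123.2 119. ]
(290, 124) [460.5 266.  119. ]
(333, 112) [510.1 276.8 119. ]
leaf_small 0.79 330 350 252 304 580
leaf_small 0.65 277 331 214 237 912
227 291 322
229 292 322
231 292 322
233 292 322
235 293 321
237 298 303
leaf_small 0.63 251 262 221 294 636
```

```bash
cat > b.py <<'E'
from h import *
R=down(-0.04)
robot.movep([477.5,133.5,190],R); grip(1.0,30)
robot.servo_line([477.5,133.5,83]); obs()
grip(0.0,30); obs()
robot.servo_line([477.5,133.5,230]); obs()
robot.movep([430,-170,300],down(0.1)); robot.hold(.3); obs()
im,i=snap("wrist"); save(im,"w2.png"); np.savez("cam_2",K=i["camera_matrix"],R=i["R"],t=i["t"])
print(pp("stand","wrist",i))
print(pp("workpiece_a","wrist",i)); print(pp("leaf_small","wrist",i))
for k,d in enumerate(viewer.silhouettes("workpiece_a","wrist")):
    m=d["mask"]; ys,xs=np.nonzero(m); print(round(d["confidence"],2),xs.min(),xs.max(),ys.min(),ys.max(),m.sum())
    np.save("m%d.npy"%k,m)
    P=[]
    for r in range(ys.min()+8,ys.max()-8,4):
        x=xs[ys==r]; P.append([*ray(((x.min()+x.max())/2,r),i,80)[:2],len(x)])
    P=np.array(P); s,b=np.polyfit(P[:,1],P[:,0],1); print("x=%.4f*y+%.2f  at y=-190 x=%.1f resid %.2f"%(s,b,s*-190+b,np.std(P[:,0]-s*P[:,1]-b)))
E
python3 b.py
```

```text
7.11 [478.08 133.97  83.68] F [-0.93 -0.19 -0.43] M [-0.01 -0.05 -0.01] w 92.1 gf 0.0
7.94 [477.48 133.49  83.  ] F [ 0.38 -0.19  1.57] M [-0.04 -0.03  0.  ] w 39.8 gf 30.0
9.07 [476.88 133.18 229.14] F [-0.33 -0.4  -1.53] M [-0.03 -0.15 -0.07] w 39.8 gf 30.0
10.57 [ 430.27 -169.21  299.88] F [ 1.12  0.86 -0.88] M [-0.04 -0.08 -0.03] w 39.5 gf 30.0
[]
[([529.6, -187.9, 76.9], 0.71), ([607.3, -177.7, 75.0], 0.69), ([450.5, -190.3, 78.6], 0.62)]
[([535.4, 9.6, -17.0], 0.72), ([430.9, -171.8, 252.3], 0.68)]
0.94 372 442 132 251 6951
x=-0.1069*y+575.56  at y=-190 x=595.9 resid 0.42
0.67 317 379 133 266 6674
x=-0.1595*y+494.34  at y=-190 x=524.6 resid 3.35
0.63 268 306 134 245 3830
x=-0.1062*y+426.49  at y=-190 x=446.7 resid 0.63
```

```bash
cat >> h.py <<'E'
YAW=0.106; C=np.array([446.9,-192.0])
ex=np.array([np.cos(YAW),np.sin(YAW)]); ey=np.array([-np.sin(YAW),np.cos(YAW)])
def S(x,y,z): return [*(C+x*ex+y*ey),z]   # stand frame -> world TCP
def force(n=6):
    """mean force (stand frame) and moment"""
    F=[];M=[]
    for _ in range(n):
        robot.hold(.02); o=robot.observe(); F.append(o["contact_force"]); M.append(o["wrist_torque"])
    f=np.mean(F,0); m=np.mean(M,0); return np.array([f[:2]@ex,f[:2]@ey,f[2],m[:2]@ex,m[:2]@ey,m[2]])
E
cat > c.py <<'E'
from h import *
R=down(YAW)
robot.movep(S(0,50,170),R); robot.servo_line(S(0,50,136),feed=60); robot.hold(.3)
f0=force(10); np.save("f0.npy",f0); print("f0",f0.round(2))
z=136
while z>124:
    z-=0.5 if z<133 else 1; robot.servo_line(S(0,50,z),feed=20); f=force(4)-f0
    print(z,f.round(2))
    if f[2]>3: break
obs()
E
python3 c.py
```

```text
f0 [-0.08  0.13 -1.75 -0.03 -0.08  0.  ]
135 [ 0.31 -0.62 -0.39 -0.02 -0.02  0.01]
134 [0.01 0.06 0.02 0.02 0.02 0.01]
133 [-0.19 -0.26  0.31 -0.02  0.   -0.  ]
132 [ 0.21  0.21 -0.24  0.03  0.02  0.  ]
131.5 [-0.    0.09 -0.11 -0.01 -0.01 -0.01]
131.0 [-0.11 -0.34 -0.13  0.   -0.01 -0.  ]
130.5 [-0.13  0.04  0.05  0.01 -0.04 -0.  ]
130.0 [ 0.15 -0.2  -0.03  0.02 -0.   -0.  ]
129.5 [-0.18  0.56 -0.19  0.   -0.02  0.01]
129.0 [-0.08 -0.46 -0.37 -0.01 -0.01 -0.02]
128.5 [-0.31  0.13 -0.14  0.01 -0.   -0.01]
128.0 [ 0.21 -0.06  0.05 -0.01  0.   -0.02]
127.5 [ 0.19 -0.38 -0.06 -0.03  0.01 -0.01]
127.0 [-0.55  0.37  1.93  0.03  0.18  0.01]
126.5 [-1.25  0.39  5.73  0.11  0.43 -0.  ]
17.35 [ 441.69 -142.27  126.72] F [-1.62 -0.31  4.48] M [0.01 0.36 0.02] w 40.0 gf 30.0
```

leaf_small touches at the fitting height (contact at TCP z≈127.2 against 128 expected), so it fits. A small sideways force shows an x offset, so I'll centre it.

```bash
cat > d.py <<'E'
from h import *
f0=np.load("f0.npy")
for x in (-0.7,-1.4,0.7):
    robot.servo_line(S(x,50,128.5),feed=40)
    for z in (127,126.6,126.2):
        robot.servo_line(S(x,50,z),feed=20); f=force(6)-f0; print(x,z,f.round(2))
        if f[2]>8: break
    robot.servo_line(S(x,50,128.5),feed=40)
obs()
E
python3 d.py
```

```text
-0.7 127 [ 0.43 -0.42  2.33 -0.06 -0.2   0.  ]
-0.7 126.6 [ 0.65 -0.29  4.4  -0.06 -0.26 -0.02]
-0.7 126.2 [ 0.65 -0.22  7.18 -0.02 -0.13  0.01]
-1.4 127 [ 2.08 -0.12  3.3   0.05 -0.56  0.01]
-1.4 126.6 [ 2.25  0.2   6.3   0.11 -0.69 -0.  ]
-1.4 126.2 [ 1.82  0.44  8.78  0.14 -0.61 -0.03]
0.7 127 [-2.19 -0.02  3.96  0.11  0.63 -0.01]
0.7 126.6 [-4.21  0.3   6.86  0.18  1.17 -0.04]
0.7 126.2 [-4.82  0.8   9.11  0.26  1.35 -0.01]
22.0 [ 442.97 -142.24  128.55] F [-0.47 -0.02 -0.98] M [ 0.05 -0.03 -0.01] w 39.6 gf 30.0
```

```bash
cat > e.py <<'E'
from h import *
f0=np.load("f0.npy"); x=-0.45; z=126.4
robot.servo_line(S(x,50,128.5),feed=40); robot.servo_line(S(x,50,z),feed=20); robot.hold(.6)
f=force()-f0; print(f.round(2))
for y in range(46,-52,-4):
    z+=np.clip((f[2]-7)*0.05,-.3,.3); x+=np.clip(f[0]*0.1,-.25,.25)
    robot.servo_line(S(x,y,z),feed=30); f=force(4)-f0
    print(y,round(x,2),round(z,2),f.round(2))
    if f[2]>14: print("high"); break
    if f[2]<1: print("low")
robot.hold(.3); obs()
E
python3 e.py
```

```text
[ 0.71 -0.    6.79 -0.02 -0.06 -0.01]
46 -0.38 126.39 [-0.25  2.97  7.76  0.77  0.04 -0.01]
42 -0.4 126.43 [-0.08  3.58  7.82  0.93  0.04 -0.02]
38 -0.41 126.47 [ 0.16  3.54  7.63  0.94  0.01 -0.03]
34 -0.4 126.5 [-0.44  3.3   7.23  0.94 -0.02 -0.02]
30 -0.44 126.51 [ 0.02  3.59  7.25  0.91 -0.04 -0.04]
26 -0.44 126.52 [ 0.36  3.5   7.63  0.92 -0.05 -0.01]
22 -0.4 126.56 [ 0.49  2.78  7.4   0.88 -0.05 -0.  ]
18 -0.35 126.58 [ 0.15  3.49  6.88  0.88 -0.05 -0.03]
14 -0.34 126.57 [ 0.36  3.17  7.77  0.89 -0.03  0.01]
10 -0.3 126.61 [-0.21  3.    6.86  0.86 -0.02 -0.01]
6 -0.32 126.6 [-0.25  3.29  6.88  0.85 -0.02 -0.03]
2 -0.35 126.59 [-0.1   3.14  6.9   0.86 -0.06  0.  ]
-2 -0.36 126.59 [-0.09  3.9   6.91  0.86 -0.04 -0.02]
-6 -0.37 126.59 [-0.05  3.26  7.12  0.89 -0.07  0.01]
-10 -0.37 126.59 [ 0.03  3.31  7.52  0.9  -0.09 -0.01]
-14 -0.37 126.62 [ 0.63  3.01  6.75  0.86 -0.09 -0.02]
-18 -0.31 126.6 [ 0.2   2.83  7.18  0.9  -0.06 -0.01]
-22 -0.29 126.61 [ 0.16  3.19  6.45  0.89 -0.04  0.02]
-26 -0.27 126.59 [-0.3   3.58  7.44  0.92 -0.03 -0.01]
-30 -0.3 126.61 [ 0.09  3.71  7.01  0.89 -0.04  0.02]
-34 -0.29 126.61 [ 0.32  3.01  7.38  0.88 -0.06 -0.01]
-38 -0.26 126.63 [ 0.27  3.24  7.01  0.89 -0.04  0.01]
-42 -0.23 126.63 [-0.36  3.44  7.42  0.89 -0.04 -0.01]
-46 -0.27 126.65 [ 0.3   3.2   7.29  0.88 -0.07  0.02]
-50 -0.24 126.66 [ 0.25  3.31  6.81  0.85 -0.06  0.02]
32.26 [ 452.01 -240.2   126.57] F [-0.55  3.22  5.54] M [ 0.82 -0.09  0.05] w 39.8 gf 30.0
```

```bash
cat > g.py <<'E'
from h import *
f0=np.load("f0.npy"); x=-.24
robot.servo_line(S(x,-49.8,127.1),feed=20); print((force()-f0).round(2))
grip(0.75); robot.hold(.3); obs()
robot.servo_line(S(x,-50,230),feed=120)
robot.movep(S(-10,-150,300),down(YAW)); robot.hold(.3); obs()
im,i=snap("wrist"); save(im,"w3.png"); print(pp("leaf_small","wrist",i))
for c in ("top","side"):
    im,i=snap(c); print(c,[(n,pp(n,c,i)) for n in ("leaf_small","leaf_large","leaf_round")])
    if c=="side": save(im,"side3.png")
E
python3 g.py
```

```text
[ 1.84  2.68  3.62  0.72 -0.37  0.01]
33.5 [ 451.94 -241.57  127.11] F [-0.48 -0.05  0.21] M [-0.06 -0.08  0.01] w 68.8 gf 0.0
35.37 [ 452.87 -341.09  299.51] F [ 0.27 -0.04 -0.71] M [-0.02 -0.15  0.01] w 68.9 gf 0.0
[([451.2, -242.0, 82.1], 0.74)]
top [('leaf_small', [([452.7, -242.8, 79.0], 0.7), ([535.4, 4.3, -15.1], 0.54)]), ('leaf_large', [([474.5, 204.3, 33.2], 0.75)]), ('leaf_round', [([483.2, 271.0, 36.8], 0.73), ([682.1, 264.4, 4.1], 0.52)])]
side [('leaf_small', [([481.0, 200.9, 35.3], 0.61), ([534.9, 4.1, -18.9], 0.52), ([450.8, -248.2, 79.1], 0.47)]), ('leaf_large', [([481.5, 201.8, 28.7], 0.47)]), ('leaf_round', [([483.1, 265.2, 36.3], 0.63)])]
```

View pics/w3.png

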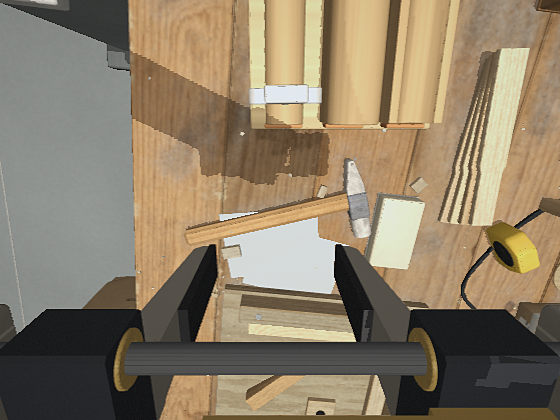

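The wrist view shows the leaf standing upright and square across the front edge at (287,95), clear of the gripper and about 50 mm right of the middle. The other two leaves are still in the rack, so I'm handing the job in.

```bash
python3 -c "
from h import *
print(robot.job_done())"
```

```text
the job is handed in; nothing more can be done
None
```

I handed the job in (verdict not shown): leaf_small fits the front R22 edge; I slid it left to right at about 7 N and left it standing about 50 mm right of the middle, with the other two leaves never moved from the rack.

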